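Put the set-up blocks back in their trays

TASK

The stack of set-up blocks that propped the last tube frame on the welding bench is no longer needed. Take it apart from the top down, one block at a time, and put each block straight back in the wooden tray that is routed to its shape: first the V-block in the small square recess, then the round pad in the round one, then the drilled steel block in the middle-sized oblong one, last the aluminium riser in the largest oblong one. Set each down gently, never dropping it, the same way up as it stood and lying flat on the floor of its recess, and leave the chipping hammer and the wire brush where they lie.

Things in the scene. Friction and masses are not known exactly. Their poses are not given: they have to be found in the camera images.
- vblock: Ground steel V-block, top of the stack: 40 x 40 mm in plan, 36 mm high, flat sides, with a 90-degree V-groove 28 mm wide and 12 mm deep along its own x in the top face (below it a 4 mm relief slot). About 0.3 kg. Origin: centre of the underside; z up.
- pad: Round rest pad of blackened steel, second from the top, under the V-block: diameter 56 mm, 26 mm high, a small dark bore in the middle of its top. About 0.4 kg. Origin: centre of the underside; z up.
- block123: Drilled steel set-up block, third from the top, under the pad: 76 mm along its x, 51 mm along its y, 25 mm high, rows of small dark holes. About 0.6 kg. Origin: centre of the underside; z up.
- riser: Aluminium riser block, bottom of the stack, standing on the bench: 100 mm along its x, 56 mm along its y, 30 mm high, two bolt holes in its top. About 0.45 kg. Origin: centre of the underside; z up. In the stack each block lies flat on the one below, roughly centred, turned a little (up to 0.25 rad, the pad up to 0.5) against it.
- tray_v: Fixed wooden tray, 80 x 80 mm, 16 mm high, on the bench, with a square recess 56 x 56 mm in its middle for the V-block (any quarter turn will do). All four trays: the recess has a grey floor 9 mm above the bench, is 7 mm deep and leaves 8 mm of play on each side of its block. Origin: centre of the tray's underside; z up.
- tray_pad: Fixed wooden tray, 96 x 96 mm, 16 mm high, with a round recess of 72 mm diameter in its middle for the round pad; grey recess floor 9 mm above the bench. Origin: centre of the tray's underside; z up.
- tray_123: Fixed wooden tray, 116 mm along its x, 91 mm along its y, 16 mm high, with an oblong recess 92 (x) x 67 (y) mm in its middle for the drilled block, which goes in with its long side along x, either way round; grey recess floor 9 mm above the bench. Origin: centre of the tray's underside; z up.
- tray_riser: Fixed wooden tray, 140 mm along its x, 96 mm along its y, 16 mm high, with an oblong recess 116 (x) x 72 (y) mm in its middle for the riser, which goes in with its long side along x, either way round; grey recess floor 9 mm above the bench. Origin: centre of the tray's underside; z up.
- hammer: Chipping hammer, bystander, not to be moved: lies on the bench at the right, handle along its x, 260 mm long, steel head at the +x end 165 mm wide, 24 mm high. Origin: on the bench under the middle of its length.
- wirebrush: Wire brush, bystander, not to be moved: lies on the bench at the left with its bristles up, 270 mm along its x, 30 mm wide, 38 mm high. Origin: centre of its underside.
Things that resemble listed ones, but are neither listed nor needed, are in the scene too. What is shaped like the block123 but turquoise or yellow is not meant.

How it is judged:
By the outcome, as a careful person would: the job done as asked, in the order asked, and still so for the second after the job is handed in, with the robot touching nothing.
It also fails if it takes over 131 s, if anything falls off the work surface, if the arm or the gripper's body presses on something with over 40 N, if the wrist force passes 120 N, or if a joint passes its speed limit or range.

ROBOT

A 6-joint arm with a two-finger parallel gripper is mounted at the origin on the work surface. World frame = base frame: x ahead of the robot, y to its left, z up, the work surface at z = 0. Lengths are in mm, angles in rad, forces in N, time in s.
With the tool pointing down it reaches from about 275 to 1000 mm from the base axis. Payload 8.4 kg.
Tool frame: the origin (TCP) lies at the centre of the arm's flange, where the gripper is bolted on; the fingertips stand ahead of it and the grasp point (between the pads) lies 155 mm ahead of it (ctrl.tips_ahead is the z of the fingertips in the tool frame, in mm); z points along the fingers, y is the line along which they close (so a half turn about z gives the same grasp; the last joint's range is limited). The gripper opens to 85 mm and grips with 20 to 120 N. Pads are 22 mm wide; open, the fingers measure 114 mm over their backs; the gripper's body (76 mm by 85 mm) begins 54 mm behind the grasp point. The pads swing forward as they close: fully open they stand 13 mm farther back than shut.
Start: joints at [-1.26, 0.353, 1.633, -0, 1.155, -0.002], TCP at [192.326, -594.676, 404.681] pointing down, gripper open.
Joint ranges: [-2.63, 2.63], [-0.92, 2.1], [0.06, 2.66], [-1.3, 4.44], [0, 2.69], [-3.02, 3.02]. Speed limits (rad/s): [2.22, 2.22, 2.79, 3.14, 3.14, 3.14].

INTERFACE

Orientations are given as [roll, pitch, yaw] about the fixed x, y, z axes, in that order (R = Rz(yaw) Ry(pitch) Rx(roll)).
In Python, from station import ctrl gives the robot as it stands. The module is installed in compiled form; this text tells all that it offers.
- The arm moves only by the shell command python3 -m handwheel 'ROWS' [FORCE]. ROWS is JSON, a list of rows, each a list of 7 numbers: the shift along the tool's x, y, z in cm, then the turn, a rotation vector about the tool's x, y, z in rad, then the finger opening in cm, from 0 to 8.54. In form: [[dx, dy, dz, wx, wy, wz, claw], ...]. A call has 1 to 5 rows; each row is the pose to reach, as a shift and turn from the pose commanded when the call began, along the tool's axes at that moment; what a row does not reach only later rows make up. A row lasts 1/12 s, in which the tool goes at most 41.7 mm and 7.16 degrees, less where a joint would pass 70% of its speed; a pose out of reach is approached as far as the arm can. A call with a gripper value outside its range is refused whole. The fingers move at their own pace and stop on an object; FORCE is the grip in N (left out, the last holds). Time passes only in rows, so rows that repeat a pose let the fingers close. It gives the time, the measured TCP pose, the force, the opening and the grip force at its end, in the units of the state.
- ctrl.get_obs(): the state, without advancing time (a new reading comes with each control period).
- ctrl.grab_frame(name): name is "side" or "top"; returns the picture (420x560x3 uint8, blue, green, red); there is no depth.
- ctrl.calibration(name): a dict with "fx", "fy", "cx", "cy" (pixels), "D" ([k1, k2, p1, p2, k3] as OpenCV has them; the pictures are not rectified), "position" and "attitude" of the camera in the world. Camera axes: x right, y down, z forward; pixel columns grow to the right and rows downward; lengths in mm; the calibration is good to about 2 mm. A picture is of the moment at which its call begins. calibration takes no time and is no camera call.
- ctrl.close_job(): hands the job in; it is judged then, once.
The state is a dict: "time_s": time; "qpos": joint angles; "qd": joint speeds; "tau": joint torques, N m; "eef_pos": TCP position; "tcp_rot": TCP orientation; "force": force on the tool from outside, world axes, zero at the start; "torque": the same for the moment, N m; "gripper_width": finger opening in mm; "finger_force": force on a finger pad.
Only numpy, scipy, OpenCV 4.12 (cv2) and the standard library are available. Lean on these libraries where they do the work, as an engineer would, in place of code of your own. Each camera call takes 0.05 s, during which the arm holds its last target. There are 200 camera calls.

## Working session

There is one attempt and no reset: what is moved stays moved. The work goes in short steps, Python scripts to look and compute and a shell command to move; the robot and the scene stay as the last step left them, time stands still between calls to the robot, and variables do not carry over. Pictures are saved under pics/ and viewed, at most 14 in all, crops included, and the job is handed in when it is done.

```bash
mkdir -p pics; python3 - <<'E'
from station import ctrl
import cv2
o=ctrl.get_obs(); print(o, ctrl.tips_ahead)
for n in("side","top"):
    cv2.imwrite(f"pics/{n}0.png",ctrl.grab_frame(n)); print(n,ctrl.calibration(n))
E
```

```text
{'time_s': 0.0, 'qpos': array([-1.26037157e+00,  3.53605053e-01,  1.63417915e+00,  3.24263577e-06,
        1.15517032e+00, -2.40439676e-03]), 'qd': array([ 1.02711262e-04, -3.81421812e-05, -8.26235779e-04,  1.69861265e-03,
        1.01992340e-03, -2.69581795e-05]), 'tau': array([-2.06538214e-03, -6.05261850e+01, -3.42068160e+01, -2.18614796e-04,
        9.33528703e-03,  2.62637059e-05]), 'eef_pos': array([ 192.26509921, -594.42553852,  403.96916489]), 'tcp_rot': array([-3.14023080e+00, -6.23923989e-06,  3.12827834e-01]), 'force': array([ 0.42359327, -0.15078858,  0.35630009]), 'torque': array([-0.02681131, -0.00295013,  0.02312009]), 'finger_force': 0.0, 'gripper_width': 85.38572403718567} 173.4
side {'fx': 435.19295053682987, 'fy': 435.19295053682987, 'cx': 282.96644072419195, 'cy': 209.93374748769367, 'D': array([-0.11243155,  0.        ,  0.        ,  0.        ,  0.        ]), 'position': array([  286.8237517 , -1035.27314607,   762.34388375]), 'attitude': array([-2.13695501, -0.00519444, -0.1799628 ])}
top {'fx': 477.3496276042857, 'fy': 477.3496276042857, 'cx': 279.39876875370857, 'cy': 205.48174019063893, 'D': array([-0.06343618,  0.        ,  0.        ,  0.        ,  0.        ]), 'position': array([ 394.39065452,  -27.91676965, 1393.13879966]), 'attitude': array([-3.08492805,  0.00966076, -1.56360453])}
```

View pics/top0.png

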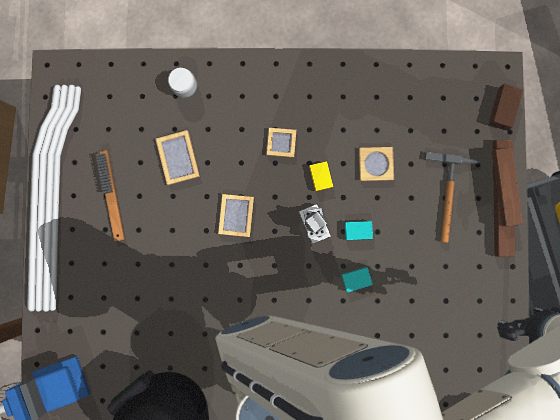

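View pics/side0.png

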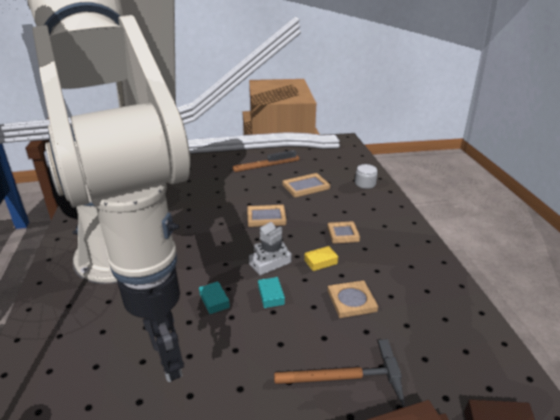

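The top view shows the trays at about (177,158) riser, (236,215) 123, (281,142) V and (376,163) pad. The stack is at (315,223), with turquoise and yellow decoys next to it. I'll enlarge both views.

```bash
python3 - <<'E'
import cv2
t=cv2.imread("pics/top0.png"); s=cv2.imread("pics/side0.png")
a=cv2.resize(t[195:255,275:355],None,fx=10,fy=10,interpolation=cv2.INTER_CUBIC); cv2.imwrite("pics/tstack.png",a)
b=cv2.resize(s[215:275,240:320],None,fx=10,fy=10,interpolation=cv2.INTER_CUBIC); cv2.imwrite("pics/sstack.png",b)
b=cv2.resize(t[115:245,145:405],None,fx=3,fy=3,interpolation=cv2.INTER_CUBIC); cv2.imwrite("pics/ttray.png",b)
E
```

```text
(no output)
```

View pics/tstack.png

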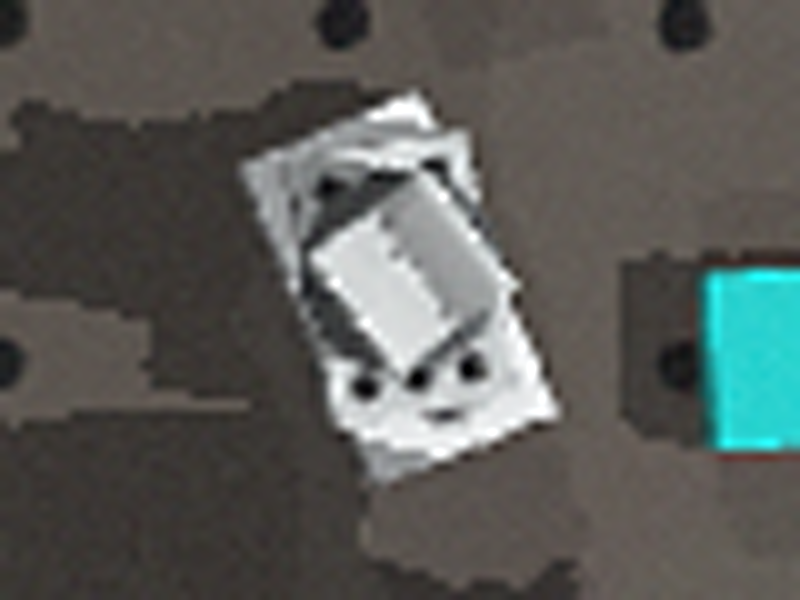

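View pics/sstack.png

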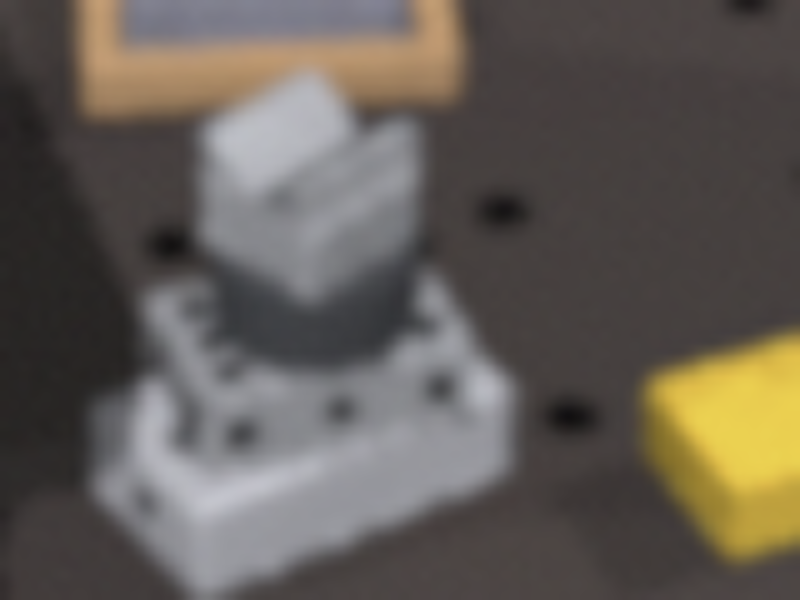

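View pics/ttray.png

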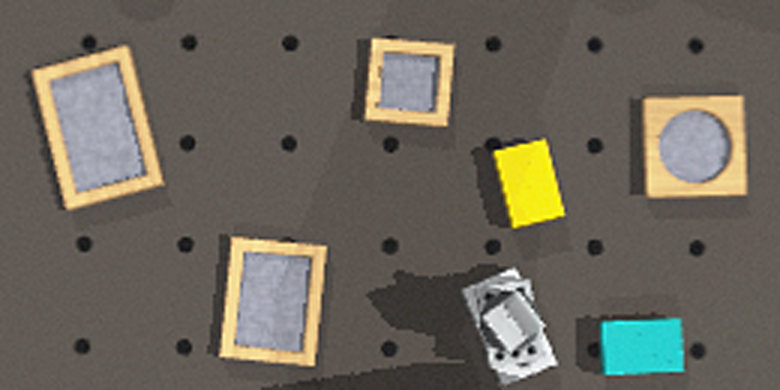

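Reading the crops: the V-block's top face is a quadrilateral around tstack (411,270). The tray corners are clear in the 3x crop, so I'll compute poses from these.

```bash
cat > h.py <<'E'
import numpy as np, cv2
from scipy.spatial.transform import Rotation as R
from station import ctrl
def plane(n,px,z):
    c=ctrl.calibration(n); K=np.array([[c['fx'],0,c['cx']],[0,c['fy'],c['cy']],[0,0,1]])
    u=cv2.undistortPoints(np.array(px,float).reshape(-1,1,2),K,c['D'])[:,0]
    d=R.from_euler('xyz',c['attitude']).apply(np.c_[u,np.ones(len(u))])
    p=c['position']; return (p+d*((z-p[2])/d[:,2])[:,None])[:,:2]
def crop(pts,x0,y0,s): return (np.array(pts,float)+.5)/s-.5+[x0,y0]
def rect(P):  # 4 corners in order -> centre, yaw of edge 0-1, edge lengths
    e=(P[1]-P[0]+P[2]-P[3])/2; f=(P[3]-P[0]+P[2]-P[1])/2
    return P.mean(0).round(1), round(float(np.arctan2(e[1],e[0])),3), np.linalg.norm(e).round(1), np.linalg.norm(f).round(1), round(float(np.arctan2(f[1],f[0])),3)
def go(x,y,z,yaw):  # grasp-point target -> tool-frame move, yaw mod pi; z of TCP
    o=ctrl.get_obs(); T=R.from_euler('xyz',o['tcp_rot'])
    cur=o['tcp_rot'][2]; dy=(yaw-cur+np.pi/2)%np.pi-np.pi/2
    G=R.from_euler('xyz',[np.pi,0,cur+dy])
    print('cm',(T.inv().apply(np.array([x,y,z])-o['eef_pos'])/10).round(2),'rot',(T.inv()*G).as_rotvec().round(3),'q6',o['qpos'][5].round(2),'t',o['time_s'],'W',o['gripper_width'])
E
python3 - <<'E'
from h import *
T=lambda p,z=16:rect(plane('top',crop(p,145,115,3),z))
print('riser',T([(31,70),(128,45),(163,185),(68,209)]))
print('123',T([(232,236),(327,246),(316,366),(220,355)]))
print('V',T([(372,38),(455,44),(448,126),(365,120)]))
print('pad',T([(644,97),(745,96),(747,195),(646,197)]),plane('top',crop([(695,146)],145,115,3),9))
print('vb',rect(plane('top',crop([(425,172),(512,285),(400,372),(308,250)],275,195,10),117)))
print('vb side',plane('side',crop([(310,70),(200,135),(420,120)],240,215,10),117))
print('vb top corners',plane('top',crop([(425,172),(512,285),(400,372),(308,250)],275,195,10),117))
print('riser',rect(plane('top',crop([(245,165),(415,92),(558,410),(380,475)],275,195,10),30)))
E
```

```text
riser (array([612.4, 286. ]), -1.317, np.float64(96.9), np.float64(142.3), -2.868)
123 (array([444.4, 111.5]), -1.673, np.float64(92.8), np.float64(115.7), 3.058)
V (array([657.9, -18.3]), -1.638, np.float64(80.9), np.float64(80.9), 3.064)
pad (array([ 596.9, -295.6]), -1.548, np.float64(98.3), np.float64(97.2), -3.128) [[ 598.06642287 -296.38850201]]
vb (array([ 424.4, -112.3]), -2.486, np.float64(39.4), np.float64(37.8), 2.2)
vb side [[ 429.13234868  -87.76024305]
 [ 396.32061039 -112.69758852]
 [ 453.76960822 -115.72870892]]
vb top corners [[ 450.56879716 -115.90258033]
 [ 420.50691957 -139.238331  ]
 [ 397.09520239 -109.39378217]
 [ 429.49566324  -84.69692764]]
riser (array([ 422. , -114.7]), -1.187, np.float64(53.5), np.float64(97.9), -2.721)
```

```bash
python3 - <<'E'
from h import *
go(424.5,-113,330,0.64)
E
python3 -m handwheel '[[0,0,0,0,0,0,5]]'; python3 -m handwheel '[[0,0,0,0,0,0,5],[0,0,0,0,0,0,5],[0,0,0,0,0,0,5],[0,0,0,0,0,0,5],[0,0,0,0,0,0,5]]'; python3 -c "
from station import ctrl;print(ctrl.tips_ahead)"
```

```text
cm [ 36.91 -38.66   7.45] rot [-0.001 -0.    -0.327] q6 -0.0 t 0.1 W 85.77851489902424
time_s: 0.18
eef_pos: [192.3, -594.5, 404.2]
tcp_rot: [-3.141, -0.0, 0.313]
force: [0.0, -0.0, 0.3]
gripper_width: 75.5
finger_force: 0.0
time_s: 0.6
eef_pos: [192.3, -594.7, 404.7]
tcp_rot: [-3.142, -0.0, 0.313]
force: [-0.5, 0.3, -0.3]
gripper_width: 50.0
finger_force: 0.0
173.4
```

```bash
M="python3 -m handwheel"; 
python3 -m handwheel '[[12.3,-12.9,0,0,0,0,6.5],[12.3,-12.9,0,0,0,0,6.5],[12.3,-12.9,0,0,0,0,6.5],[12.3,-12.9,0,0,0,0,6.5],[12.3,-12.9,0,0,0,0,6.5]]' >/dev/null
python3 -m handwheel '[[12.3,-12.9,0,0,0,0,6.5],[12.3,-12.9,0,0,0,0,6.5],[12.3,-12.9,0,0,0,0,6.5],[12.3,-12.9,0,0,0,0,6.5],[12.3,-12.9,0,0,0,0,6.5]]' >/dev/null
python3 -m handwheel '[[12.3,-12.9,0,0,0,-0.327,6.5],[12.3,-12.9,0,0,0,-0.327,6.5],[12.3,-12.9,0,0,0,-0.327,6.5],[12.3,-12.9,0,0,0,-0.327,6.5],[12.3,-12.9,0,0,0,-0.327,6.5]]'
python3 - <<'E'
from h import *
go(424.5,-113,330,0.64)
for n in('top','side'):
    f=ctrl.grab_frame(n)
    y,x=(150,240) if n=='top' else (130,190)
    cv2.imwrite(f'pics/a_{n}.png',cv2.resize(f[y:y+150,x:x+200],None,fx=2,fy=2))
a=cv2.imread('pics/a_top.png');b=cv2.imread('pics/a_side.png');cv2.imwrite('pics/a.png',np.hstack([a,b]))
E
```

```text
time_s: 1.85
eef_pos: [426.0, -109.3, 405.1]
tcp_rot: [3.141, -0.002, 0.643]
force: [-0.9, 0.5, -0.0]
gripper_width: 65.1
finger_force: 0.0
cm [-0.36  0.21  7.51] rot [ 0.    -0.002  0.003] q6 0.67 t 1.85 W 65.0656726207003
```

View pics/a.png

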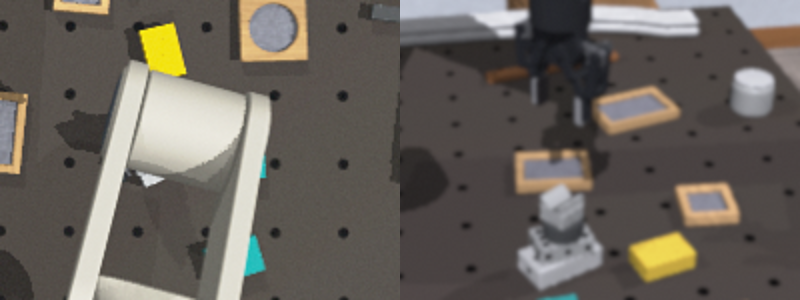

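The arm blocks the top view, but the side view shows the two fingers hovering above the stack. I'll descend and grip the V-block.

```bash
python3 -m handwheel '[[-0.36,0.21,2,0,0,0,6.5],[-0.36,0.21,6,0,0,0,6.5],[-0.36,0.21,9.5,0,0,0,6.5],[-0.36,0.21,11.5,0,0,0,6.5],[-0.36,0.21,11.5,0,0,0,6.5]]' 
python3 -m handwheel '[[0,0,1,0,0,0,6.5],[0,0,2,0,0,0,6.5],[0,0,2.4,0,0,0,6.5],[0,0,2.4,0,0,0,6.5]]' 50
python3 -m handwheel '[[0,0,0,0,0,0,3.5],[0,0,0,0,0,0,3],[0,0,0,0,0,0,3],[0,0,0,0,0,0,3],[0,0,0,0,0,0,3]]' 50
python3 - <<'E'
from h import *
go(424.5,-113,266,0.64)
f=ctrl.grab_frame('side'); cv2.imwrite('pics/b.png',cv2.resize(f[190:280,220:340],None,fx=5,fy=5))
E
```

```text
time_s: 2.37
eef_pos: [420.7, -117.3, 286.3]
tcp_rot: [-3.136, 0.004, 0.639]
force: [-1.2, 0.2, 0.1]
gripper_width: 65.3
finger_force: 0.0
time_s: 2.7
eef_pos: [422.9, -117.2, 266.0]
tcp_rot: [3.141, -0.0, 0.639]
force: [-0.2, -0.5, -0.2]
gripper_width: 65.2
finger_force: 0.0
time_s: 3.12
eef_pos: [423.1, -116.9, 266.8]
tcp_rot: [3.14, -0.001, 0.64]
force: [-1.9, -0.3, 5.7]
gripper_width: 39.0
finger_force: 50.7
cm [ 0.35 -0.23  0.08] rot [ 0.001 -0.001 -0.   ] q6 0.66 t 3.1167 W 39.012196974087985
```

View pics/b.png

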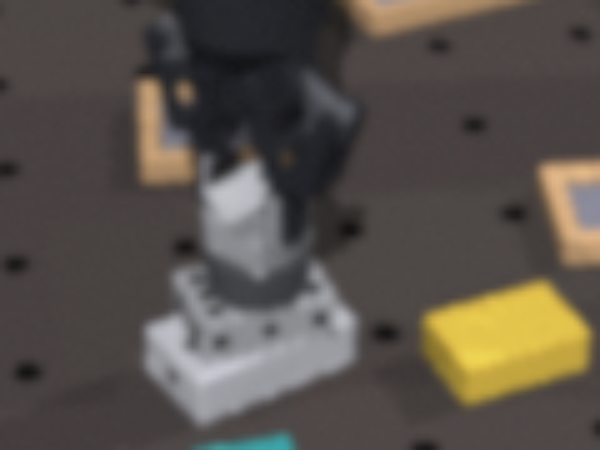

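The grip is good: the fingers are well above the pad and the block is seated. The block centre sits +3.5 mm along tool x from the TCP, so I'll allow for that when placing.

```bash
python3 -m handwheel '[[0,0,-1,0,0,0,3],[0,0,-3,0,0,0,3],[0,0,-5,0,0,0,3],[0,0,-6,0,0,0,3],[0,0,-6,0,0,0,3]]' 
python3 - <<'E'
from h import *
go(654.5,-18,320,-0.072)
E
```

```text
time_s: 3.58
eef_pos: [423.4, -116.9, 327.9]
tcp_rot: [3.138, -0.003, 0.64]
force: [0.5, 0.5, -3.4]
gripper_width: 38.8
finger_force: 51.8
cm [24.44  5.86  0.87] rot [ 0.002 -0.004  0.712] q6 0.66 t 3.5833 W 38.7836999336776
```

```bash
python3 -m handwheel '[[3,0.7,0,0,0,0,3],[7,1.7,0,0,0,0,3],[11,2.65,0,0,0,0,3],[15,3.6,0,0,0,0,3],[18,4.3,0,0,0,0,3]]' >/dev/null
python3 -m handwheel '[[3,0.7,0,0,0,0.1,3],[5,1.2,0,0,0,0.2,3],[6.44,1.56,0,0,0,0.32,3],[6.44,1.56,0,0,0,0.44,3],[6.44,1.56,0,0,0,0.55,3]]' >/dev/null
python3 -m handwheel '[[0,0,2,0,0,0.1,3],[0,0,4,0,0,0.162,3],[0,0,6,0,0,0.162,3],[0,0,6,0,0,0.162,3],[0,0,6,0,0,0.162,3]]'
python3 - <<'E'
from h import *
go(654.5,-18,195,-0.072)
E
```

```text
time_s: 4.83
eef_pos: [652.9, -17.8, 263.7]
tcp_rot: [3.141, 0.004, -0.072]
force: [-0.2, -0.7, -3.4]
gripper_width: 38.9
finger_force: 51.5
cm [0.19 0.01 6.87] rot [0.    0.004 0.   ] q6 1.61 t 4.8333 W 38.93062540442119
```

```bash
python3 -m handwheel '[[0.1,0,1.5,0,0,0,3],[0.1,0,3.5,0,0,0,3],[0.1,0,5,0,0,0,3],[0.1,0,5.9,0,0,0,3],[0.1,0,5.9,0,0,0,3]]'
python3 -m handwheel '[[0,0,0,0,0,0,3]]'
python3 - <<'E'
from h import *
go(654.5,-18,195,-0.072)
f=ctrl.grab_frame('side'); a=cv2.resize(f[180:260,300:380],None,fx=5,fy=5)
f=ctrl.grab_frame('top'); b=cv2.resize(f[100:180,240:320],None,fx=5,fy=5); cv2.imwrite('pics/c.png',np.hstack([a,b]))
E
```

```text
time_s: 5.25
eef_pos: [654.3, -17.9, 205.6]
tcp_rot: [3.141, 0.002, -0.072]
force: [-0.9, 0.3, -4.0]
gripper_width: 39.2
finger_force: 51.6
time_s: 5.33
eef_pos: [655.1, -17.9, 207.3]
tcp_rot: [-3.142, -0.0, -0.072]
force: [0.1, 0.1, -3.3]
gripper_width: 39.1
finger_force: 51.6
cm [-0.06  0.01  1.23] rot [-0. -0. -0.] q6 1.61 t 5.3333 W 39.061494085467295
```

View pics/c.png

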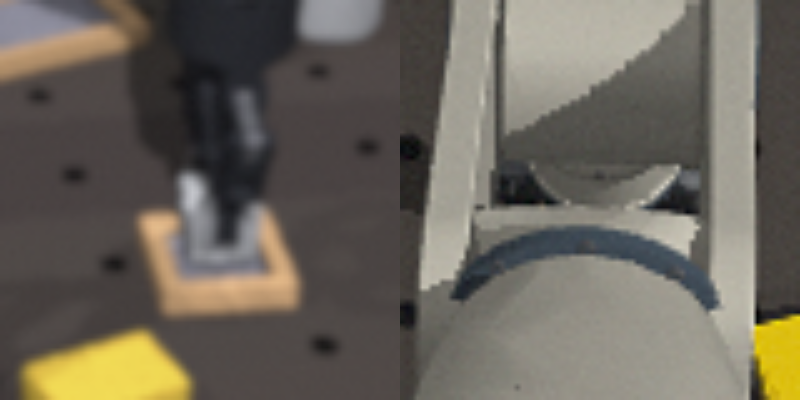

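The side view shows the block centred over the grey recess. I'll lower it gently onto the floor.

```bash
python3 -m handwheel '[[0,0,0.4,0,0,0,3],[0,0,0.8,0,0,0,3],[0,0,0.9,0,0,0,3],[0,0,0.9,0,0,0,3],[0,0,0.9,0,0,0,3]]'
python3 -m handwheel '[[0,0,0.1,0,0,0,3],[0,0,0.15,0,0,0,3],[0,0,0.2,0,0,0,3],[0,0,0.25,0,0,0,3],[0,0,0.25,0,0,0,3]]'
```

```text
time_s: 5.85
eef_pos: [654.7, -17.9, 197.6]
tcp_rot: [3.142, 0.0, -0.072]
force: [-0.4, 0.5, -3.4]
gripper_width: 39.0
finger_force: 51.6
time_s: 6.27
eef_pos: [654.7, -17.9, 195.1]
tcp_rot: [-3.142, 0.0, -0.072]
force: [-0.6, -0.6, -3.6]
gripper_width: 39.2
finger_force: 51.6
```

```bash
python3 -m handwheel '[[0,0,0.05,0,0,0,3],[0,0,0.1,0,0,0,3],[0,0,0.1,0,0,0,3],[0,0,0.1,0,0,0,3]]'
python3 -m handwheel '[[0,0,0.03,0,0,0,3],[0,0,0.07,0,0,0,3],[0,0,0.07,0,0,0,3],[0,0,0.07,0,0,0,3]]'
```

```text
time_s: 6.6
eef_pos: [654.8, -17.9, 194.9]
tcp_rot: [3.142, -0.0, -0.072]
force: [-3.6, 0.1, 5.2]
gripper_width: 39.0
finger_force: 52.6
time_s: 6.93
eef_pos: [654.8, -17.9, 194.8]
tcp_rot: [-3.142, -0.0, -0.072]
force: [-5.1, 0.2, 11.0]
gripper_width: 39.1
finger_force: 53.6
```

The block touched the floor at the predicted height. Releasing and backing off.

```bash
python3 -m handwheel '[[0,0,0,0,0,0,4.3],[0,0,0,0,0,0,4.6],[0,0,0,0,0,0,5.5],[0,0,0,0,0,0,6.5],[0,0,0,0,0,0,6.5]]'
python3 -m handwheel '[[0,0,-1,0,0,0,7],[0,0,-4,0,0,0,7.5],[0,0,-7.5,0,0,0,7.5],[0,0,-11,0,0,0,7.5],[0,0,-12,0,0,0,7.5]]'
python3 -m handwheel '[[0,-3,0,0,0,0,7.5],[0,-7,0,0,0,0,7.5],[0,-11,0,0,0,0,7.5],[0,-13,0,0,0,0,7.5],[0,-13,0,0,0,0,7.5]]'
python3 - <<'E'
from h import *
f=ctrl.grab_frame('side'); cv2.imwrite('pics/d_side.png',f);b=cv2.resize(f[215:275,240:290],None,fx=8,fy=8,interpolation=2)
f=ctrl.grab_frame('top'); cv2.imwrite('pics/d_top.png',f); a=cv2.resize(f[200:245,290:340],None,fx=8,fy=8,interpolation=2)
c=cv2.resize(f[120:165,260:310],None,fx=8,fy=8,interpolation=2)[:240]
d=np.zeros((600,800,3),np.uint8); d[:360,:400]=a; d[360:,:400]=c; d[:480,400:]=b; cv2.imwrite('pics/d.png',d)
E
```

```text
time_s: 7.35
eef_pos: [654.8, -17.9, 193.4]
tcp_rot: [-3.142, -0.0, -0.072]
force: [-0.2, -0.2, 0.1]
gripper_width: 64.9
finger_force: 0.0
time_s: 7.77
eef_pos: [656.3, -18.0, 319.8]
tcp_rot: [-3.141, -0.008, -0.072]
force: [1.5, 1.0, 0.5]
gripper_width: 75.0
finger_force: 0.0
time_s: 8.18
eef_pos: [664.1, 115.9, 313.9]
tcp_rot: [-3.14, -0.001, -0.069]
force: [-0.0, -0.3, -0.2]
gripper_width: 75.0
finger_force: 0.0
```

View pics/d.png

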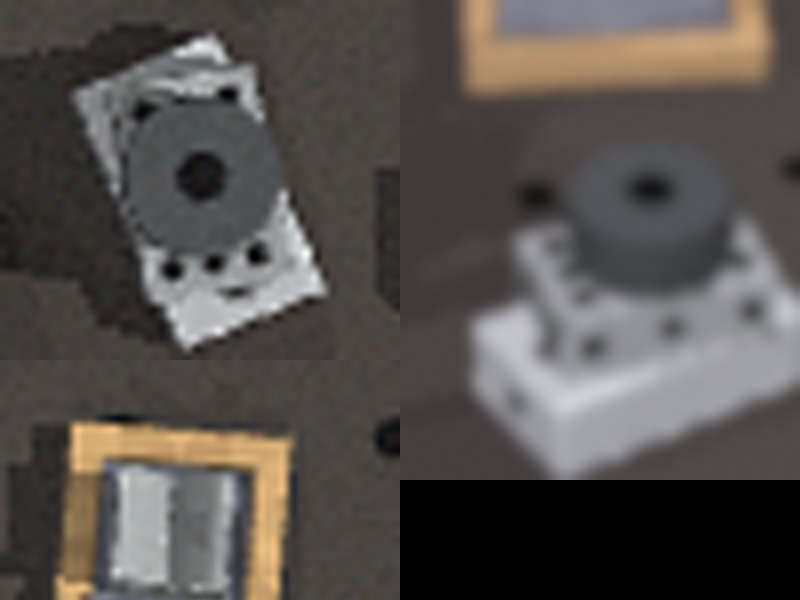

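The V-block sits flat in its recess. The pad's bore is at (202,175) in the top crop and (250,188) in the side crop.

```bash
python3 - <<'E'
from h import *
a=plane('top',crop([(202,175)],290,200,8),81)[0];b=plane('side',crop([(250,188)],240,215,8),81)[0]
print(a,b)
# tray pad: recess in both views
go(*((a+b)/2),320,-0.07)
E
```

```text
[ 425.47403055 -112.31619067] [ 425.58381013 -112.39259946]
cm [-22.2   24.11  -0.63] rot [ 0.  0. -0.] q6 1.81 t 8.2833 W 75.11337432395354
```

```bash
python3 -m handwheel '[[-2,2.2,0,0,0,0,7.5],[-4.7,5.1,0,0,0,0,7.5],[-7.4,8,0,0,0,0,7.5],[-10,11,0,0,0,0,7.5],[-12.7,13.8,0,0,0,0,7.5]]' >/dev/null
python3 -m handwheel '[[-2.5,2.7,0,0,0,0,7.5],[-5,5.4,0,0,0,0,7.5],[-7.5,8.1,0,0,0,0,7.5],[-9.5,10.3,0,0,0,0,7.5],[-9.5,10.3,0,0,0,0,7.5]]' >/dev/null
python3 -m handwheel '[[0,0,1.5,0,0,0,7.5],[0,0,3,0,0,0,7.5],[0,0,3,0,0,0,7.5],[0,0,3,0,0,0,7.5]]'
python3 - <<'E'
from h import *
go(425.5,-112.3,239,-0.07)
E
```

```text
time_s: 9.45
eef_pos: [424.9, -113.1, 283.3]
tcp_rot: [-3.141, 0.002, -0.073]
force: [0.4, -0.4, -0.6]
gripper_width: 74.7
finger_force: 0.0
cm [ 0.06 -0.08  4.43] rot [-0.     0.002 -0.003] q6 1.38 t 9.45 W 74.68286801139918
```

```bash
python3 -m handwheel '[[0.06,-0.08,1.5,0,0,0,7.5],[0.06,-0.08,3,0,0,0,7.5],[0.06,-0.08,4,0,0,0,7.5],[0.06,-0.08,4.4,0,0,0,7.5],[0.06,-0.08,4.4,0,0,0,7.5]]'
python3 -m handwheel '[[0,0,0,0,0,0,6.5],[0,0,0,0,0,0,6],[0,0,0,0,0,0,5],[0,0,0,0,0,0,4.5],[0,0,0,0,0,0,4.5]]' 50
python3 -m handwheel '[[0,0,-0.5,0,0,0,4.5],[0,0,-2,0,0,0,4.5],[0,0,-4,0,0,0,4.5],[0,0,-5,0,0,0,4.5],[0,0,-5,0,0,0,4.5]]' 50
python3 - <<'E'
from h import *
go(597.5,-296,290,-0.07)
f=ctrl.grab_frame('side'); cv2.imwrite('pics/e.png',cv2.resize(f[180:280,220:340],None,fx=4,fy=4))
E
```

```text
time_s: 9.87
eef_pos: [425.9, -111.8, 239.1]
tcp_rot: [-3.141, 0.001, -0.072]
force: [0.6, -0.3, -0.6]
gripper_width: 74.9
finger_force: 0.0
time_s: 10.28
eef_pos: [426.4, -112.0, 240.6]
tcp_rot: [3.141, -0.001, -0.072]
force: [-1.7, -0.2, 7.7]
gripper_width: 54.0
finger_force: 50.9
time_s: 10.7
eef_pos: [426.7, -112.0, 291.6]
tcp_rot: [3.141, -0.004, -0.072]
force: [1.8, 1.3, -5.0]
gripper_width: 53.7
finger_force: 54.4
cm [18.36 17.12  0.24] rot [ 0.001 -0.004 -0.002] q6 1.38 t 10.7 W 53.72377991012438
```

View pics/e.png

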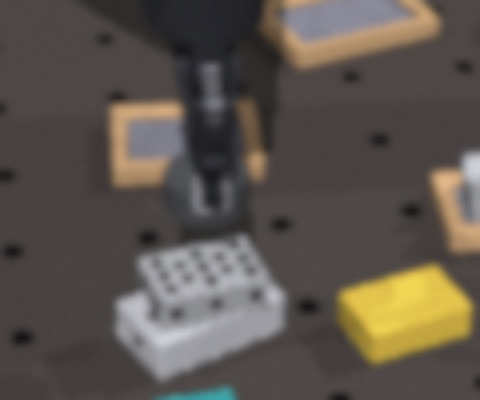

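The pad is lifted cleanly and the drilled block stayed in place. Carrying the pad to the round tray.

```bash
python3 -m handwheel '[[2,1.86,0,0,0,0,4.5],[4.6,4.3,0,0,0,0,4.5],[7.2,6.7,0,0,0,0,4.5],[9.8,9.1,0,0,0,0,4.5],[12.4,11.56,0,0,0,0,4.5]]' >/dev/null
python3 -m handwheel '[[2.5,2.3,0,0,0,0,4.5],[4.5,4.2,0,0,0,0,4.5],[5.96,5.56,0,0,0,0,4.5],[5.96,5.56,0,0,0,0,4.5],[5.96,5.56,0,0,0,0,4.5]]' >/dev/null
python3 -m handwheel '[[0,0,2,0,0,0,4.5],[0,0,5,0,0,0,4.5],[0,0,7.5,0,0,0,4.5],[0,0,8,0,0,0,4.5],[0,0,8,0,0,0,4.5]]' 
python3 -m handwheel '[[0,0,0,0,0,0,4.5]]' >/dev/null
python3 - <<'E'
from h import *
go(597.5,-296,194.6,-0.07)
f=ctrl.grab_frame('side'); cv2.imwrite('pics/f.png',cv2.resize(f[240:340,300:400],None,fx=5,fy=5,interpolation=2))
E
```

```text
time_s: 12.0
eef_pos: [595.1, -294.6, 206.9]
tcp_rot: [-3.139, 0.006, -0.072]
force: [-0.6, 0.2, -5.3]
gripper_width: 53.7
finger_force: 54.5
cm [0.09 0.05 1.52] rot [-0.     0.001 -0.002] q6 1.18 t 12.0833 W 53.57863440768425
```

View pics/f.png

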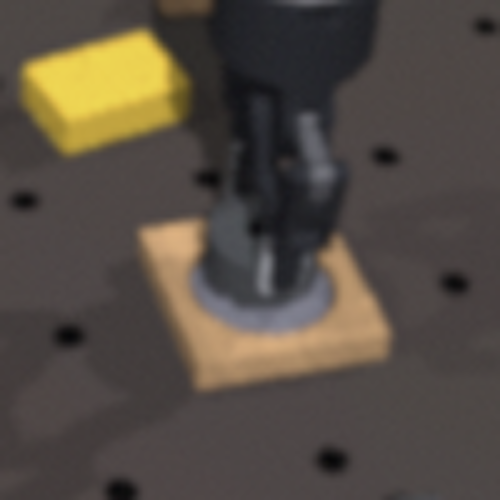

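The pad looks level and lies within the round recess. Lowering it.

```bash
python3 -m handwheel '[[0.09,0.05,0.5,0,0,0,4.5],[0.09,0.05,1,0,0,0,4.5],[0.09,0.05,1.3,0,0,0,4.5],[0.09,0.05,1.35,0,0,0,4.5],[0.09,0.05,1.35,0,0,0,4.5]]'
python3 -m handwheel '[[0,0,0.05,0,0,0,4.5],[0,0,0.1,0,0,0,4.5],[0,0,0.15,0,0,0,4.5],[0,0,0.15,0,0,0,4.5]]'
python3 -m handwheel '[[0,0,0.03,0,0,0,4.5],[0,0,0.07,0,0,0,4.5],[0,0,0.07,0,0,0,4.5],[0,0,0.07,0,0,0,4.5]]'
```

```text
time_s: 12.55
eef_pos: [597.5, -296.4, 195.8]
tcp_rot: [-3.141, 0.0, -0.072]
force: [0.1, -0.3, -4.2]
gripper_width: 53.9
finger_force: 54.7
time_s: 12.88
eef_pos: [597.7, -296.4, 194.8]
tcp_rot: [3.141, -0.0, -0.072]
force: [-1.5, 0.6, -1.6]
gripper_width: 54.0
finger_force: 55.1
time_s: 13.22
eef_pos: [597.7, -296.5, 194.7]
tcp_rot: [3.141, -0.0, -0.072]
force: [-3.3, 1.8, 6.0]
gripper_width: 53.7
finger_force: 56.0
```

```bash
python3 -m handwheel '[[0,0,0,0,0,0,5.6],[0,0,0,0,0,0,6],[0,0,0,0,0,0,6.7],[0,0,0,0,0,0,7.5],[0,0,0,0,0,0,7.5]]'
python3 -m handwheel '[[0,0,-1,0,0,0,7.5],[0,0,-4,0,0,0,7.5],[0,0,-7.5,0,0,0,7.5],[0,0,-11,0,0,0,7.5],[0,0,-12,0,0,0,7.5]]'
python3 -m handwheel '[[0,2,0,0,0,0,7.5],[0,6,0,0,0,0,7.5],[0,10,0,0,0,0,7.5],[0,10,0,0,0,0,7.5]]'
python3 - <<'E'
from h import *
f=ctrl.grab_frame('side'); cv2.imwrite('pics/g_side.png',f);b=cv2.resize(f[220:280,240:290],None,fx=8,fy=8,interpolation=2)
e=cv2.resize(f[275:320,325:385],None,fx=4,fy=4)[:120]
f=ctrl.grab_frame('top'); cv2.imwrite('pics/g_top.png',f); a=cv2.resize(f[200:245,290:340],None,fx=8,fy=8,interpolation=2)
c=cv2.resize(f[140:188,350:400],None,fx=5,fy=5,interpolation=2)
d=np.zeros((600,800,3),np.uint8); d[:360,:400]=a; d[360:,:250]=c; d[:480,400:]=b;d[480:,400:640]=e; cv2.imwrite('pics/g.png',d)
E
```

```text
time_s: 13.63
eef_pos: [597.7, -296.5, 193.8]
tcp_rot: [3.141, -0.0, -0.072]
force: [-0.4, -0.5, 0.9]
gripper_width: 74.9
finger_force: 0.0
time_s: 14.05
eef_pos: [599.0, -297.1, 320.3]
tcp_rot: [3.139, -0.007, -0.072]
force: [0.5, 0.2, 0.0]
gripper_width: 74.9
finger_force: 0.0
time_s: 14.38
eef_pos: [589.5, -401.9, 314.7]
tcp_rot: [3.138, -0.002, -0.075]
force: [-0.1, 0.7, -0.7]
gripper_width: 74.8
finger_force: 0.0
```

View pics/g.png

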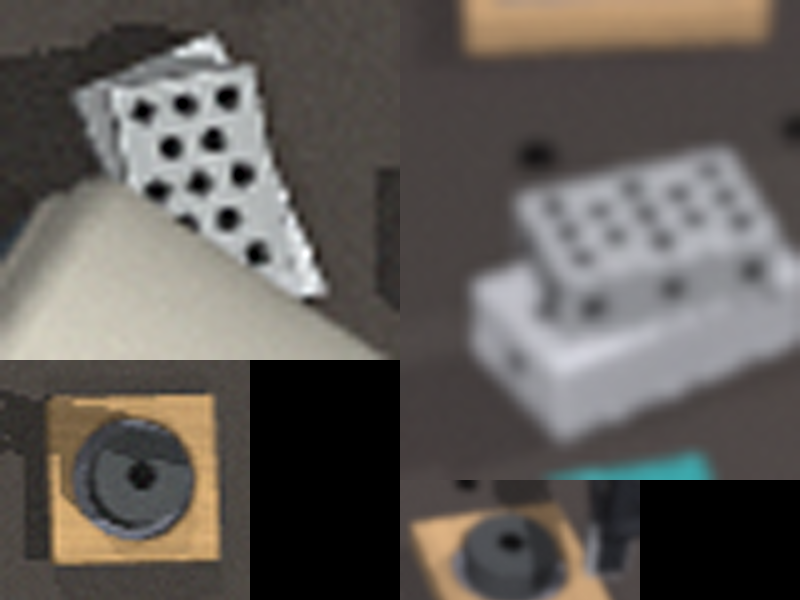

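The pad sits in its recess. Drilled-block holes in the top crop: centre hole (200,183), end rows centred at (185,103) and (215,261).

```bash
python3 - <<'E'
from h import *
P=plane('top',crop([(200,182.5),(143,110),(228,96),(258,253),(172,268),(185,103),(215,263)],290,200,8),55)
print(P, rect(P[1:5]))
s=plane('side',crop([(155,208),(310,172),(340,222),(185,258)],240,220,8),55); print(rect(s))
s=plane('side',crop([(115,195),(325,150),(385,238),(155,293)],240,220,8),55); print('outer',rect(s))
T=lambda p,z=16:rect(plane('side',p,z))
y=rect(P[1:5])[4]
go(*P[0],320,y)
E
```

```text
[[ 423.45927828 -113.2968994 ]
 [ 448.73302049  -93.23426952]
 [ 453.84339159 -123.01590129]
 [ 398.93351058 -133.67497979]
 [ 393.4926614  -103.60649605]
 [ 451.28695848 -107.94768223]
 [ 395.33991658 -118.64130904]] (array([ 423.8, -113.4]), -1.396, np.float64(30.4), np.float64(56.1), -2.953)
(array([ 424.3, -114.4]), 0.196, np.float64(55.3), np.float64(29.5), -1.38)
outer (array([ 423.3, -116.1]), 0.187, np.float64(78.1), np.float64(54.1), -1.411)
cm [-18.71 -27.1   -0.62] rot [-0.    -0.    -0.263] q6 1.05 t 14.4833 W 75.38392384914246
```

```bash
python3 -m handwheel '[[-1.7,-2.4,0,0,0,0,7.5],[-4,-5.7,0,0,0,0,7.5],[-6.3,-9,0,0,0,0,7.5],[-8.5,-12.3,0,0,0,0,7.5],[-10.7,-15.5,0,0,0,0,7.5]]' >/dev/null
python3 -m handwheel '[[-2.2,-3.2,0,0,0,-0.08,7.5],[-4.4,-6.4,0,0,0,-0.16,7.5],[-6.5,-9.4,0,0,0,-0.24,7.5],[-8,-11.6,0,0,0,-0.263,7.5],[-8,-11.6,0,0,0,-0.263,7.5]]' >/dev/null
python3 -m handwheel '[[0,0,2,0,0,0,7.5],[0,0,5,0,0,0,7.5],[0,0,6,0,0,0,7.5],[0,0,6,0,0,0,7.5],[0,0,6,0,0,0,7.5]]'
python3 - <<'E'
from h import *
go(424,-113.8,214,0.185)
E
```

```text
time_s: 15.73
eef_pos: [423.3, -111.9, 253.7]
tcp_rot: [-3.141, 0.001, 0.191]
force: [-0.4, -0.2, 0.5]
gripper_width: 74.6
finger_force: 0.0
cm [0.04 0.21 3.97] rot [-0.001  0.001  0.006] q6 1.12 t 15.7333 W 74.62279604594342
```

```bash
python3 -m handwheel '[[0.04,0.18,1,0,0,0.006,7.5],[0.04,0.18,2.5,0,0,0.006,7.5],[0.04,0.18,3.7,0,0,0.006,7.5],[0.04,0.18,3.97,0,0,0.006,7.5],[0.04,0.18,3.97,0,0,0.006,7.5]]'
python3 -m handwheel '[[0,0,0,0,0,0,6.5],[0,0,0,0,0,0,5.8],[0,0,0,0,0,0,5],[0,0,0,0,0,0,4],[0,0,0,0,0,0,4]]' 55
python3 -m handwheel '[[0,0,-0.5,0,0,0,4],[0,0,-2,0,0,0,4],[0,0,-4,0,0,0,4],[0,0,-5,0,0,0,4],[0,0,-5,0,0,0,4]]' 55
python3 - <<'E'
from h import *
go(444.4,111.5,264,-0.092)
E
```

```text
time_s: 16.15
eef_pos: [424.1, -114.1, 213.8]
tcp_rot: [-3.141, 0.001, 0.184]
force: [-0.2, -0.5, 0.2]
gripper_width: 74.9
finger_force: 0.0
time_s: 16.57
eef_pos: [424.5, -114.1, 215.2]
tcp_rot: [3.141, -0.001, 0.185]
force: [-2.2, 1.0, 10.0]
gripper_width: 49.3
finger_force: 55.7
time_s: 16.98
eef_pos: [424.8, -114.2, 266.0]
tcp_rot: [3.14, -0.003, 0.185]
force: [1.0, -0.0, -6.3]
gripper_width: 49.4
finger_force: 60.3
cm [  6.07 -21.83   0.18] rot [ 0.001 -0.003  0.277] q6 1.12 t 16.9833 W 49.36643012848712
```

```bash
python3 -m handwheel '[[0.7,-2.5,0,0,0,0,4],[1.7,-6,0,0,0,0,4],[2.7,-9.5,0,0,0,0,4],[3.6,-13,0,0,0,0,4],[4.3,-15.5,0,0,0,0,4]]' >/dev/null
python3 -m handwheel '[[0.7,-2.5,0,0,0,0.09,4],[1.4,-5,0,0,0,0.18,4],[1.77,-6.3,0,0,0,0.277,4],[1.77,-6.3,0,0,0,0.277,4],[1.77,-6.3,0,0,0,0.277,4]]' >/dev/null
python3 -m handwheel '[[0,0,1.5,0,0,0,4],[0,0,4,0,0,0,4],[0,0,5,0,0,0,4],[0,0,5,0,0,0,4],[0,0,5,0,0,0,4]]' 
python3 -m handwheel '[[0,0,0,0,0,0,4]]' >/dev/null
python3 - <<'E'
from h import *
go(444.4,111.5,194.2,-0.092)
f=ctrl.grab_frame('side'); cv2.imwrite('pics/i.png',cv2.resize(f[180:240,220:300],None,fx=6,fy=6,interpolation=2))
E
```

```text
time_s: 18.23
eef_pos: [443.4, 110.7, 213.7]
tcp_rot: [3.141, 0.002, -0.092]
force: [0.0, -0.1, -6.2]
gripper_width: 49.4
finger_force: 60.5
cm [ 0.03 -0.05  2.04] rot [-0. -0. -0.] q6 1.9 t 18.3167 W 49.47424936924484
```

View pics/i.png

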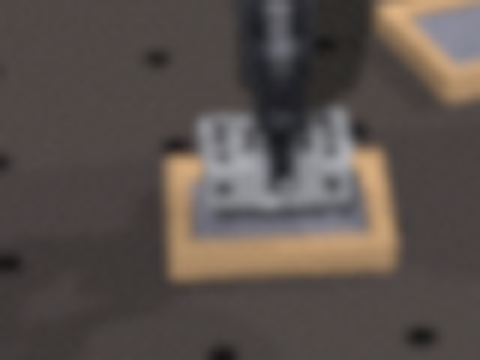

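The drilled block is level, aligned and centred over its recess. Lowering.

```bash
python3 -m handwheel '[[0.03,-0.05,0.5,0,0,0,4],[0.03,-0.05,1.2,0,0,0,4],[0.03,-0.05,1.7,0,0,0,4],[0.03,-0.05,1.85,0,0,0,4],[0.03,-0.05,1.85,0,0,0,4]]'
python3 -m handwheel '[[0,0,0.05,0,0,0,4],[0,0,0.1,0,0,0,4],[0,0,0.15,0,0,0,4],[0,0,0.15,0,0,0,4]]'
python3 -m handwheel '[[0,0,0.03,0,0,0,4],[0,0,0.07,0,0,0,4],[0,0,0.07,0,0,0,4],[0,0,0.07,0,0,0,4]]'
```

```text
time_s: 18.78
eef_pos: [443.8, 111.8, 195.0]
tcp_rot: [3.141, 0.001, -0.092]
force: [-0.4, 0.7, -6.3]
gripper_width: 48.9
finger_force: 60.5
time_s: 19.12
eef_pos: [444.2, 111.9, 194.3]
tcp_rot: [-3.141, -0.0, -0.092]
force: [-0.9, 0.5, -3.6]
gripper_width: 49.0
finger_force: 60.7
time_s: 19.45
eef_pos: [444.2, 111.9, 194.2]
tcp_rot: [-3.141, -0.0, -0.092]
force: [-4.7, -0.4, 10.0]
gripper_width: 49.6
finger_force: 62.4
```

```bash
python3 -m handwheel '[[0,0,0,0,0,0,5.1],[0,0,0,0,0,0,5.5],[0,0,0,0,0,0,6.2],[0,0,0,0,0,0,7.5],[0,0,0,0,0,0,7.5]]'
python3 -m handwheel '[[0,0,-1,0,0,0,7.5],[0,0,-4,0,0,0,7.5],[0,0,-7.5,0,0,0,7.5],[0,0,-11,0,0,0,7.5],[0,0,-12,0,0,0,7.5]]'
python3 - <<'E'
from h import *
f=ctrl.grab_frame('top'); cv2.imwrite('pics/j_top.png',f); s=ctrl.grab_frame('side'); cv2.imwrite('pics/j_side.png',s)
for n,im,(x0,y0,w,h) in(('top',f,(285,195,52,56)),('side',s,(238,225,62,60))):
    c=cv2.resize(im[y0:y0+h,x0:x0+w],None,fx=8,fy=8,interpolation=2)
    g=c.min(2); g=cv2.GaussianBlur(g,(0,0),3)
    m=(g>115).astype(np.uint8)
    k,_=cv2.findContours(m,0,1); k=max(k,key=cv2.contourArea); print(n,cv2.contourArea(k),cv2.minAreaRect(k))
    if n=='top':
        b=cv2.boxPoints(cv2.minAreaRect(k)); print(b); P=plane(n,crop(b,x0,y0,8),30); print(rect(P))
    else:
        print(cv2.approxPolyDP(k,15,True)[:,0].tolist(), plane(n,crop(cv2.approxPolyDP(k,15,True)[:,0],x0,y0,8),30).round())
print('d-crop',rect(plane('top',crop([(75,95),(213,35),(325,293),(185,350)],290,200,8),30)))
E
```

```text
time_s: 19.87
eef_pos: [444.3, 111.9, 193.4]
tcp_rot: [-3.141, -0.0, -0.092]
force: [0.0, -0.1, -0.5]
gripper_width: 74.7
finger_force: 0.0
time_s: 20.28
eef_pos: [445.4, 112.2, 318.4]
tcp_rot: [-3.139, -0.006, -0.092]
force: [1.0, 0.4, 0.4]
gripper_width: 74.9
finger_force: 0.0
top 44625.5 ((239.48275756835938, 231.79312133789062), (287.29852294921875, 163.34523010253906), 66.80140686035156)
[[107.82756 131.93105]
 [257.9655   67.5862 ]
 [371.13794 331.6552 ]
 [221.      396.00006]]
(array([ 420.8, -114.7]), -1.16, np.float64(58.3), np.float64(102.3), -2.733)
side 54530.5 ((259.37933349609375, 269.44830322265625), (186.0667266845703, 340.56524658203125), 68.19859313964844)
[[423, 222], [328, 144], [95, 236], [90, 304], [185, 398], [409, 304]] [[ 478. -117.]
 [ 454.  -68.]
 [ 367. -106.]
 [ 362. -142.]
 [ 386. -194.]
 [ 465. -160.]]
d-crop (array([ 420.2, -114.7]), -1.166, np.float64(53.9), np.float64(99.5), -2.729)
```

```bash
python3 -m handwheel '[[0,3,0,0,0,0,7.5],[0,7,0,0,0,0,7.5],[0,11,0,0,0,0,7.5],[0,14,0,0,0,0,7.5],[0,15,0,0,0,0,7.5]]' >/dev/null
python3 -m handwheel '[[0,2,1,0,0,-0.1,7.5],[0,4,3,0,0,-0.2,7.5],[0,6,5,0,0,-0.32,7.5],[0,7,6,0,0,-0.42,7.5],[0,7,6,0,0,-0.5,7.5]]' >/dev/null
python3 -m handwheel '[[0,0,0,0,0,0,7.5],[0,0,0,0,0,0,7.5]]' 
python3 - <<'E'
from h import *
go(421.5,-114,187,0.41)
E
```

```text
time_s: 21.38
eef_pos: [423.6, -107.0, 252.7]
tcp_rot: [-3.14, 0.001, 0.405]
force: [-0.3, -0.1, 1.6]
gripper_width: 75.0
finger_force: 0.0
cm [-0.46  0.57  6.57] rot [-0.001  0.001 -0.005] q6 0.91 t 21.3833 W 74.99826513577928
```

```bash
python3 -m handwheel '[[-0.46,0.57,1,0,0,-0.005,7.5],[-0.46,0.57,3,0,0,-0.005,7.5],[-0.46,0.57,5,0,0,-0.005,7.5],[-0.46,0.57,6.3,0,0,-0.005,7.5],[-0.46,0.57,6.55,0,0,-0.005,7.5]]'>/dev/null
python3 -m handwheel '[[0,0,0,0,0,0,7.5],[0,0,0,0,0,0,7.5]]' 
python3 -m handwheel '[[0,0,0,0,0,0,6.6],[0,0,0,0,0,0,6.2],[0,0,0,0,0,0,5.6],[0,0,0,0,0,0,4.5],[0,0,0,0,0,0,4.5]]' 55
python3 -m handwheel '[[0,0,-0.5,0,0,0,4.5],[0,0,-2,0,0,0,4.5],[0,0,-5,0,0,0,4.5],[0,0,-8,0,0,0,4.5],[0,0,-8,0,0,0,4.5]]' 55
python3 - <<'E'
from h import *
go(612.4,286,270,0.265)
s=ctrl.grab_frame('side'); cv2.imwrite('pics/k_side.png',s)
E
```

```text
time_s: 21.97
eef_pos: [422.2, -114.0, 188.4]
tcp_rot: [3.141, -0.0, 0.412]
force: [-0.3, 0.2, -0.3]
gripper_width: 75.1
finger_force: 0.0
time_s: 22.38
eef_pos: [422.3, -114.4, 188.9]
tcp_rot: [3.141, -0.001, 0.412]
force: [-2.1, 0.6, 12.6]
gripper_width: 54.6
finger_force: 55.9
time_s: 22.8
eef_pos: [423.3, -114.7, 272.2]
tcp_rot: [3.138, -0.005, 0.413]
force: [2.6, 0.3, -4.0]
gripper_width: 54.4
finger_force: 61.1
cm [ 33.39 -29.12   0.27] rot [ 0.004 -0.005  0.148] q6 0.89 t 22.8 W 54.42641146938569
```

```bash
python3 -m handwheel '[[2,-1.75,0,0,0,0,4.5],[5,-4.36,0,0,0,0,4.5],[8,-7,0,0,0,0,4.5],[11,-9.6,0,0,0,0,4.5],[14,-12.2,0,0,0,0,4.5]]' >/dev/null
python3 -m handwheel '[[3,-2.6,0,0,0,0,4.5],[6,-5.2,0,0,0,0,4.5],[9,-7.9,0,0,0,0,4.5],[12,-10.5,0,0,0,0,4.5],[14,-12.2,0,0,0,0,4.5]]' >/dev/null
python3 -m handwheel '[[2.5,-2.2,0,0,0,0.05,4.5],[4.5,-4,0,0,0,0.1,4.5],[5.39,-4.72,0,0,0,0.148,4.5],[5.39,-4.72,0,0,0,0.148,4.5],[5.39,-4.72,0,0,0,0.148,4.5]]' >/dev/null
python3 -m handwheel '[[0,0,1.5,0,0,0,4.5],[0,0,4,0,0,0,4.5],[0,0,5.5,0,0,0,4.5],[0,0,5.5,0,0,0,4.5],[0,0,5.5,0,0,0,4.5]]'
python3 -m handwheel '[[0,0,0,0,0,0,4.5]]' >/dev/null
python3 - <<'E'
from h import *
go(612.4,286,197.9,0.264)
f=ctrl.grab_frame('side'); cv2.imwrite('pics/l.png',cv2.resize(f[150:215,260:350],None,fx=8,fy=8,interpolation=2))
E
```

```text
time_s: 24.52
eef_pos: [610.1, 285.4, 211.5]
tcp_rot: [3.141, 0.004, 0.265]
force: [0.7, -1.1, -4.0]
gripper_width: 54.2
finger_force: 61.0
cm [0.12 0.04 1.55] rot [-0.    -0.     0.001] q6 1.74 t 24.6 W 54.31747799801838
```

The position matches and the contact height will confirm the fit, so I'll lower it and keep the last view for the final check.

```bash
python3 -m handwheel '[[0.12,0.04,0.5,0,0,0,4.5],[0.12,0.04,0.9,0,0,0,4.5],[0.12,0.04,1.3,0,0,0,4.5],[0.12,0.04,1.35,0,0,0,4.5],[0.12,0.04,1.35,0,0,0,4.5]]'
python3 -m handwheel '[[0,0,0.05,0,0,0,4.5],[0,0,0.1,0,0,0,4.5],[0,0,0.15,0,0,0,4.5],[0,0,0.15,0,0,0,4.5]]'
python3 -m handwheel '[[0,0,0.03,0,0,0,4.5],[0,0,0.07,0,0,0,4.5],[0,0,0.07,0,0,0,4.5],[0,0,0.07,0,0,0,4.5]]'
```

```text
time_s: 25.07
eef_pos: [612.0, 286.3, 198.9]
tcp_rot: [3.141, 0.001, 0.265]
force: [-0.4, 0.2, -4.6]
gripper_width: 54.3
finger_force: 61.0
time_s: 25.4
eef_pos: [612.3, 286.4, 198.2]
tcp_rot: [-3.142, -0.0, 0.265]
force: [-0.0, -0.6, -2.4]
gripper_width: 54.5
finger_force: 61.2
time_s: 25.73
eef_pos: [612.3, 286.4, 198.1]
tcp_rot: [-3.142, -0.0, 0.265]
force: [-3.5, -1.3, 5.3]
gripper_width: 54.4
finger_force: 62.2
```

Contact came at the recess-floor height. Releasing, retreating and taking the final look.

```bash
python3 -m handwheel '[[0,0,0,0,0,0,5.6],[0,0,0,0,0,0,6],[0,0,0,0,0,0,6.7],[0,0,0,0,0,0,7.5],[0,0,0,0,0,0,7.5]]'
python3 -m handwheel '[[0,0,-1,0,0,0,7.5],[0,0,-4,0,0,0,7.5],[0,0,-7.5,0,0,0,7.5],[0,0,-11,0,0,0,7.5],[0,0,-13,0,0,0,7.5]]'
python3 -m handwheel '[[-3,0,-1,0,0,0,7.5],[-7,0,-3,0,0,0,7.5],[-11,0,-5,0,0,0,7.5],[-15,0,-7,0,0,0,7.5],[-16,0,-8,0,0,0,7.5]]'
python3 -m handwheel '[[0,3,0,0,0,0,7.5],[0,7,0,0,0,0,7.5],[0,11,0,0,0,0,7.5],[0,14,0,0,0,0,7.5],[0,14,0,0,0,0,7.5]]'
python3 -m handwheel '[[0,0,0,0,0,0,7.5],[0,0,0,0,0,0,7.5]]'
python3 - <<'E'
from h import *
f=ctrl.grab_frame('top'); s=ctrl.grab_frame('side')
a=cv2.resize(f[115:245,80:480],None,fx=2,fy=2,interpolation=2)
b=cv2.resize(s[160:330,220:420],None,fx=2,fy=2,interpolation=2)
d=np.zeros((600,800,3),np.uint8); d[:260]=a; d[260:,:400]=b; 
c=cv2.resize(s[165:200,270:340],None,fx=5,fy=5,interpolation=2); d[260:435,400:750]=c
c=cv2.resize(s[200:232,240:295],None,fx=5,fy=5,interpolation=2); d[438:598,400:675]=c
cv2.imwrite('pics/m.png',d)
E
```

```text
time_s: 26.15
eef_pos: [612.3, 286.4, 197.3]
tcp_rot: [-3.142, -0.0, 0.265]
force: [-0.1, -0.6, 0.2]
gripper_width: 75.0
finger_force: 0.0
time_s: 26.57
eef_pos: [612.9, 286.7, 332.1]
tcp_rot: [-3.141, -0.005, 0.265]
force: [0.2, -0.3, 1.1]
gripper_width: 75.2
finger_force: 0.0
time_s: 26.98
eef_pos: [454.3, 243.2, 408.7]
tcp_rot: [3.142, 0.001, 0.265]
force: [-0.1, 1.3, 0.2]
gripper_width: 75.1
finger_force: 0.0
time_s: 27.4
eef_pos: [495.1, 105.4, 408.2]
tcp_rot: [3.14, -0.001, 0.262]
force: [-0.5, 0.5, -0.2]
gripper_width: 74.6
finger_force: 0.0
time_s: 27.57
eef_pos: [494.3, 109.4, 407.7]
tcp_rot: [-3.141, -0.001, 0.264]
force: [0.7, -0.3, 0.3]
gripper_width: 75.0
finger_force: 0.0
```

View pics/m.png

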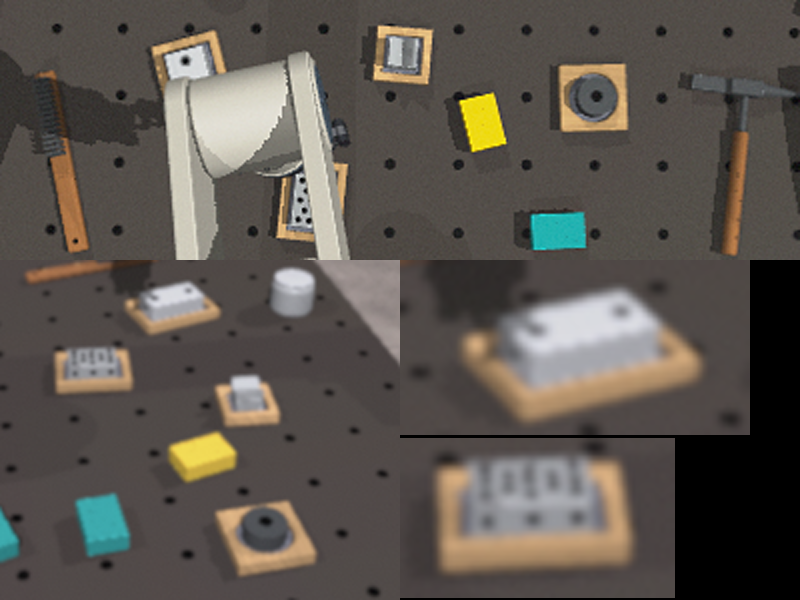

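All four blocks lie flat in their recesses. The hammer, wire brush and decoys are undisturbed and the arm is clear, so I'm handing in.

```bash
python3 -c "
from station import ctrl;print(ctrl.close_job())"
```

```text
the job is handed in; nothing more can be done
None
```

The stack is dismantled and handed in after about 28 s: all four blocks, moved in the order asked, lie flat and the right way up in their matching trays, and the hammer and wire brush were not touched.

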